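# Dry the tumbler: hang it on the drier's peg and hold the dial at high

### The arm

A 6-joint arm with a two-finger parallel gripper is mounted at the origin on a cart in front of the work surface, level with it; the furniture and walls round the work are solid. World frame = base frame: x ahead of the robot, y to its left, z up, the work surface at z = 0. Lengths are in m, angles in degrees, forces in N, time in s.
With the tool pointing down it reaches from about 0.375 to 0.925 m from the base axis. Payload 5.7 kg.
Tool frame: the origin (TCP) lies on the centre line of the jaws, within the pads' length; the fingertips stand 14 mm ahead of it and the grasp point (between the pads) lies 5 mm behind it; z points along the fingers, y is the line along which they close (so a half turn about z gives the same grasp; the last joint's range is limited). The gripper opens to 88 mm and grips with 3 to 60 N. Pads are 20 mm wide; open, the fingers measure 115 mm over their backs; the gripper's body (75 mm by 178 mm) begins 61 mm behind the grasp point.
Start: joints at [61.816, 20.558, 86.54, -0, 72.909, -6.595], TCP at [0.221, 0.558, 0.237] pointing down, gripper open.
Joint ranges: [-170.27, 170.27], [-57.76, 135], [12.27, 136.19], [-55.21, 235.2], [11.17, 155.16], [-170.74, 170.74]. Speed limits (degrees/s): [136.94, 136.94, 180, 180, 180, 180].

### API

Orientations are given as [roll, pitch, yaw] about the fixed x, y, z axes, in that order (R = Rz(yaw) Ry(pitch) Rx(roll)).
In Python, from workcell import manip, solver, cams gives the robot as it stands. Calls block until the motion is done:
- manip.move_pose(position, orientation): joint-space move of the TCP to a pose.
- manip.movel(position, rot=None, vel=0.15, f_stop=None): straight line of the TCP; rot=None keeps the orientation; vel is the mean speed in m/s. With f_stop (N) it stops when the force on the tool has changed by that much, and returns True; else False.
- manip.move_joints(angles): joint-space move.
- manip.command_gripper(opening): opening from 0.0 (shut) to 1.0 (fully open); the grip force is fixed at half the most; returns when the fingers have stopped.
- manip.pause(seconds).
- solver.inverse_kinematics(position, orientation): joint angles nearest the present ones, or None.
- manip.get_obs(): the state.
- cams.snapshot(name): name is "side" or "top" or "wrist"; returns the picture (400x640x3 uint8, red, green, blue); there is no depth.
- cams.camera_info(name): a dict with "fx", "fy", "cx", "cy" (pixels), "T" (4x4, takes a point from camera to world coordinates); the wrist camera has in their place "mount" (4x4, takes a point from camera to tool coordinates, whose origin is the TCP and whose axes are the flange's). Camera axes: x right, y down, z forward; pixel columns grow to the right and rows downward; lengths in m; the calibration is good to about 2 mm. A picture is of the moment at which its call begins: read the wrist's pose just before it. camera_info takes no time and is no camera call.
A pose or a line that the arm cannot do raises manip.IKError and nothing moves.
- manip.sign_off(): hands the job in; it is judged then, once.
The state is a dict: "t": time; "qpos": joint angles; "joint_velocities": joint speeds; "effort": joint torques, N m; "eef_pos": TCP position; "tcp_rot": TCP orientation; "contact_force": force on the tool from outside, world axes, zero at the start; "wrist_torque": the same for the moment, N m; "opening": opening from 0.0 (shut) to 1.0 (fully open); "grasp_force": force on a finger pad.
Only numpy, scipy, OpenCV 4.12 (cv2) and the standard library are available. Lean on these libraries where they do the work, as an engineer would, in place of code of your own. Each camera call takes 0.05 s, during which the arm holds its last target. There are 200 camera calls.

### The job

Dry the steel tumbler: take it out of the draining cradle, put it upside down over the upright peg of the cup drier so that it stands straight on its rim on the drier, and let go of it. Then turn the drier's spring-return dial clockwise, past the one-dot and two-dot clicks, to the three-dot mark and keep hold of it there: the dial springs back if released, so finish while still holding it at three dots. Do not shift or knock over the mug, the salt shaker or the spice jar.

Things in the scene. Friction and masses are not known exactly. Their poses are not given: they have to be found in the camera images.
- tumbler: Plain cylindrical steel tumbler, 60 mm diameter, 95 mm long, wall 2.5 mm, bottom 5 mm, one end open, 0.13 to 0.21 kg. Origin: centre of the outside of its closed bottom; its z axis runs along it from bottom to open mouth. It starts lying on its side, level, on the cradle's two wire rails, its axis 55 mm above the worktop, bottom towards the robot, mouth pointing away.
- tumbler_mouth (a point): Centre of the tumbler's open mouth, in the plane of the rim, 95 mm from its bottom.
- cradle: Fixed draining cradle: grey drip tray 136 x 74 mm, 10 mm high, with two steel wire rails along its x axis, 18 mm either side of the middle, wire tops 31.5 mm above the worktop. Origin: centre of its underside. The tumbler lies along its x axis, mouth towards +x, its sides free for fingers.
- drier: Fixed white cup drier, 124 mm (x) by 220 mm (y). Its +y part is a low deck with a round grey seat disc, 80 mm wide, top 25 mm above the worktop, from which the peg stands up; its -y part is a console, 112 x 100 mm, top 55 mm above the worktop, that carries the dial. Origin: centre of its underside; x away from the robot, y left at yaw 0.
- peg_foot (a point): Centre of the foot of the upright steel drying peg, on the seat disc, 25 mm above the worktop, 62 mm to +y of the drier's origin. The peg is 22 mm thick (30 mm at its foot), rounded on top, and rises 60 mm above this point. The tumbler's rim rests on the seat disc when home.
- dial_grip (a point): On the dial's vertical axis at gripping height, 81 mm above the worktop, 58 mm to -y of the drier's origin. Grey disc 58 mm wide (top at 68 mm) with a grip bar 50 mm long, 10 mm thick, standing up to 92 mm above the worktop. The point turns with the dial: the bar lies along the point's y axis, white pointer line at its +y end; at rest that is the drier's y axis, pointer left.
- dial (a joint): Dial angle in rad: 0 at rest (pointer at the bar mark, off), growing clockwise seen from above. One dot is at 0.4, two dots at 0.8, three dots at 1.2; hard stop at 1.6. A ridge 0.15 before each mark clicks (up to 0.05 Nm extra). A spring always turns it back to 0: 0.04 Nm at 0, 0.16 Nm at three dots; it stays at no mark by itself.
- mug_white: Bystander: green and cream mug with a handle, 86 x 121 x 99 mm, standing at the back left. Origin: centre of its underside.
- salt_shaker: Bystander: grey and clear salt shaker, 44 x 44 x 90 mm, standing near the front of the worktop. Origin: centre of its underside.
- spice_jar: Bystander: clear spice jar with a yellow cap, 42 mm wide, 106 mm tall, standing at the back right. Origin: centre of its underside.
Things that resemble listed ones, but are neither listed nor needed, are in the scene too. What is shaped like the tumbler but pink or turquoise is not meant.

How it is judged:
By the outcome, as a careful person would: the job done as asked, in the order asked, and still so for the second after the job is handed in, while the arm keeps its last pose, push and grip.
It also fails if it takes over 54 s, if anything falls off the work surface, if the arm or the gripper's body presses on something with over 40 N, if the wrist force passes 120 N, or if a joint passes its speed limit or range.

## Working session

There is one attempt and no reset: what is moved stays moved. The work goes in short steps, each a Python script; the robot and the scene stay as the last script left them, time stands still between calls to the robot, and variables do not carry over. Pictures are saved under pics/ and viewed, at most 10 in all, crops included, and the job is handed in when it is done.

```bash
ls; mkdir -p pics
python3 - <<'E'
from workcell import manip, solver, cams
import cv2
for n in ["top","side"]:
    cv2.imwrite(f"pics/{n}0.png",cams.snapshot(n)[:,:,::-1])
    i=cams.camera_info(n); print(n,i)
print(cams.camera_info("wrist")); o=manip.get_obs(); print(o)
E
```

```text
pics
top {'fx': 393.28284551298583, 'fy': 393.28284551298583, 'cx': 321.126167638585, 'cy': 194.84851674694312, 'T': array([[ 0.01595968, -0.99174475,  0.12723062,  0.43017411],
       [-0.99983504, -0.0147259 ,  0.01063201,  0.06519443],
       [-0.00867065, -0.12737931, -0.99181618,  1.11840121],
       [ 0.        ,  0.        ,  0.        ,  1.        ]])}
side {'fx': 455.63474179316034, 'fy': 455.63474179316034, 'cx': 319.50788293605535, 'cy': 202.34554196099066, 'T': array([[-0.99966352,  0.02230153,  0.01324741,  0.5803918 ],
       [-0.00430846,  0.36085713, -0.93261116,  1.13519117],
       [-0.02557908, -0.93235443, -0.36063962,  0.47500676],
       [ 0.        ,  0.        ,  0.        ,  1.        ]])}
{'fx': 344.2385345666637, 'fy': 344.2385345666637, 'cx': 322.171188169228, 'cy': 197.82004127585398, 'mount': array([[-8.83812956e-05, -9.67658939e-01, -2.52262104e-01,
         6.83493919e-02],
       [ 9.99999962e-01, -1.99186820e-05, -2.73948407e-04,
         6.86919952e-04],
       [ 2.60063897e-04, -2.52262119e-01,  9.67658905e-01,
        -1.47750756e-01],
       [ 0.00000000e+00,  0.00000000e+00,  0.00000000e+00,
         1.00000000e+00]])}
{'t': 0.1, 'qpos': array([ 6.18182276e+01,  2.05953169e+01,  8.65916196e+01,  1.47767099e-04,
        7.29090525e+01, -6.59567883e+00]), 'joint_velocities': array([ 0.00511949, -0.07127844, -0.05416987, -0.05811897, -0.13082167,
        0.04124085]), 'effort': array([ 4.32776924e-04, -5.16354203e+01, -2.71407491e+01,  6.75118435e-02,
        2.76102842e-02, -6.39158657e-05]), 'eef_pos': array([0.22047201, 0.55738577, 0.23588571]), 'tcp_rot': array([-1.79904662e+02, -1.11657441e-02,  1.58413854e+02]), 'contact_force': array([-0.10148389,  0.04632977, -0.10557781]), 'wrist_torque': array([-0.05911913, -0.01010477,  0.01072473]), 'grasp_force': 0.0, 'opening': 1.001248979149117}
```

View pics/top0.png

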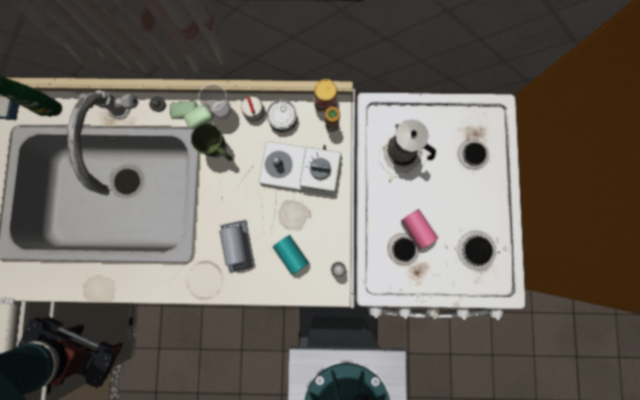

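View pics/side0.png

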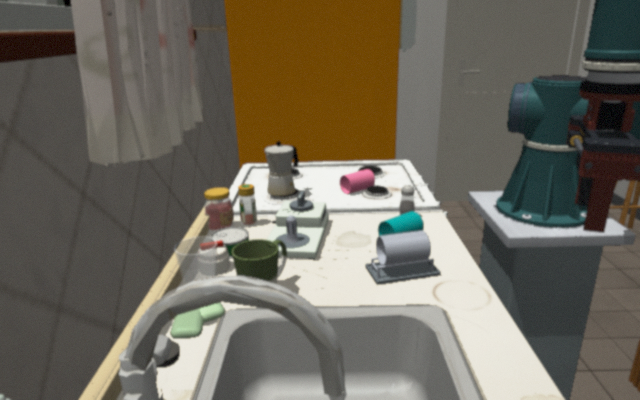

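```bash
cat > h.py <<'E'
import numpy as np, cv2
from scipy.spatial.transform import Rotation as R
from workcell import manip, solver, cams
def Rot(e): return R.from_euler('xyz',e,degrees=True).as_matrix()
def eul(M): return R.from_matrix(M).as_euler('xyz',degrees=True)
def cam(name,o=None):
    i=cams.camera_info(name)
    if name!='wrist': return i,i['T']
    T=np.eye(4);T[:3,:3]=Rot(o['tcp_rot']);T[:3,3]=o['eef_pos']
    return i,T@i['mount']
def ray(px,i,T,z):
    d=T[:3,:3]@np.array([(px[0]-i['cx'])/i['fx'],(px[1]-i['cy'])/i['fy'],1])
    return T[:3,3]+d*(z-T[2,3])/d[2]
def proj(P,i,T):
    c=(np.atleast_2d(P)-T[:3,3])@T[:3,:3]
    return np.c_[c[:,0]/c[:,2]*i['fx']+i['cx'],c[:,1]/c[:,2]*i['fy']+i['cy']]
E
python3 - <<'E'
from h import *
i,T=cam('top')
for n,p,z in [('tumb',(235,246),.06),('peg',(279,161),.085),('dial',(320,170),.09),('mug',(208,142),.05),('salt',(339,270),.08),('spice',(332,118),.1),('turq',(291,256),.03)]:
    print(n,ray(p,i,T,z).round(3))
def look(pt,h,yaw):
    # tool-down pose whose camera axis hits pt
    M=Rot([180,0,yaw]); m=cams.camera_info('wrist')['mount']
    c=M@m[:3,3]; d=M@m[:3,2]; z=h+c[2]; k=(pt[2]-z)/d[2]
    return [pt[0]-c[0]-k*d[0],pt[1]-c[1]-k*d[1],h]
for n,pt in [('cr',ray((235,246),i,T,.06)),('dr',ray((298,166),i,T,.07))]:
    for yaw in (180,150,165,195):
        p=look(pt,.26,yaw); print(n,yaw,np.round(p,3),solver.inverse_kinematics(p,[180,0,yaw]))
E
```

```text
tumb [0.425 0.305 0.06 ]
peg [0.653 0.191 0.085]
dial [0.629 0.08  0.09 ]
mug [0.711 0.395 0.05 ]
salt [0.367 0.027 0.08 ]
spice [0.769 0.05  0.1  ]
turq [0.4   0.157 0.03 ]
cr 180 [0.402 0.304 0.26 ] [ 29.22316124  11.35643855  96.27918003   0.          72.36438142
 -60.77683876]
cr 150 [0.405 0.315 0.26 ] [ 30.18037788  12.12402398  95.26026271   0.          72.61571331
 -29.81962212]
cr 165 [0.403 0.31  0.26 ] [ 29.7650131   11.69859435  95.82690815   0.          72.4744975
 -45.2349869 ]
cr 195 [0.403 0.298 0.26 ] [ 28.59319949  11.12362     96.58515583   0.          72.29122416
 -76.40680051]
dr 180 [0.623 0.14  0.26 ] [  6.45994762  22.67143696  79.778017     0.          77.55054604
 -83.54005238]
dr 150 [0.625 0.15  0.26 ] [  7.32125399  23.05330969  79.16926353   0.          77.77742678
 -52.67874601]
dr 165 [0.623 0.145 0.26 ] [  6.91281504  22.8101914   79.55718721   0.          77.63262139
 -68.08718496]
dr 195 [0.624 0.135 0.26 ] [  5.99606591  22.64718883  79.81656569   0.          77.53624548
 -99.00393409]
```

Run:
```python
from h import *
import json
out={}
for n,p in [('cr',[.402,.304,.26]),('dr',[.623,.14,.26])]:
    manip.move_pose(p,[180,0,180]); manip.pause(.3)
    o=manip.get_obs(); im=cams.snapshot('wrist')
    cv2.imwrite(f'pics/w_{n}.png',im[:,:,::-1]); out[n]={k:list(o[k]) for k in('tcp_rot','eef_pos')}; print(o['t'],o['eef_pos'],o['tcp_rot'])
json.dump(out,open('w.json','w'))
```

```text
1.5917 [0.40167479 0.30463669 0.25989485] [-1.79999337e+02 -9.51436913e-03 -1.79934974e+02]
3.0083 [0.62236907 0.14098385 0.26030947] [ 1.79994167e+02  9.55444526e-03 -1.79915751e+02]
```

View pics/w_cr.png

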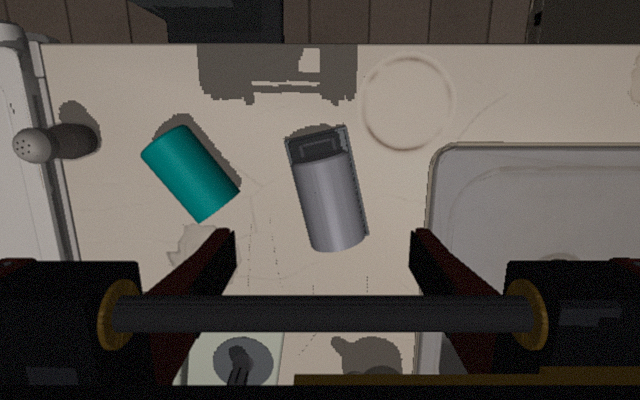

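View pics/w_dr.png

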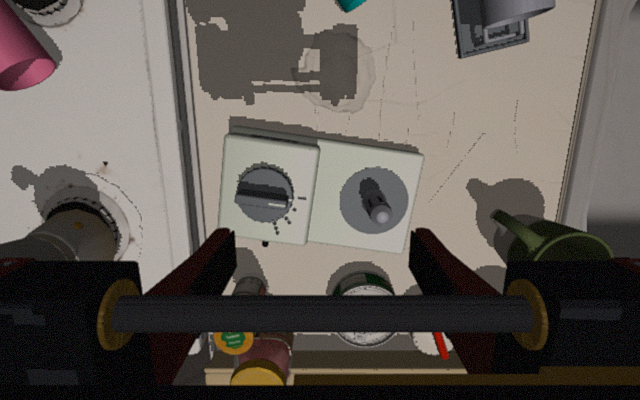

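Run:
```python
import cv2, numpy as np
a=cv2.resize(cv2.imread('pics/w_cr.png')[115:265,270:390],None,fx=4,fy=4,interpolation=cv2.INTER_CUBIC)
b=cv2.resize(cv2.imread('pics/w_dr.png')[110:260,215:430],None,fx=3.6,fy=3.6,interpolation=cv2.INTER_CUBIC)
for im,s,x0,y0 in((a,4,270,115),(b,3.6,215,110)):
    for x in range(x0-x0%20+20,x0+400,20):
        c=int((x-x0)*s)
        if c<im.shape[1]: cv2.line(im,(c,0),(c,im.shape[0]),(0,0,255) if x%100==0 else (0,200,200),1)
    for y in range(y0-y0%20+20,y0+400,20):
        c=int((y-y0)*s)
        if c<im.shape[0]: cv2.line(im,(0,c),(im.shape[1],c),(0,0,255) if y%100==0 else (0,200,200),1)
cv2.imwrite('pics/ca.png',a);cv2.imwrite('pics/cb.png',b);print(a.shape,b.shape)
```

```text
(600, 480, 3) (540, 774, 3)
```

View pics/ca.png

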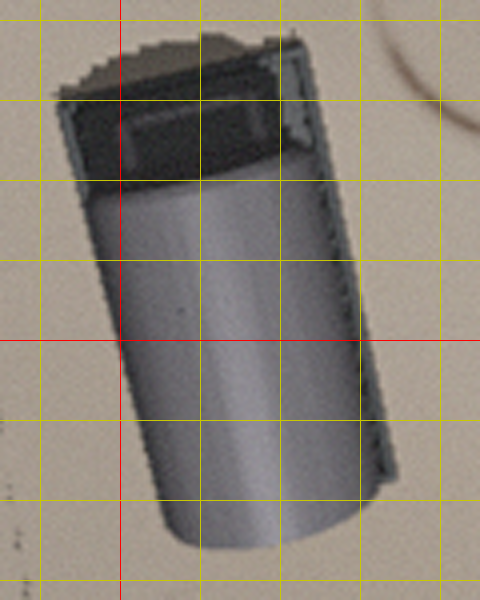

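View pics/cb.png

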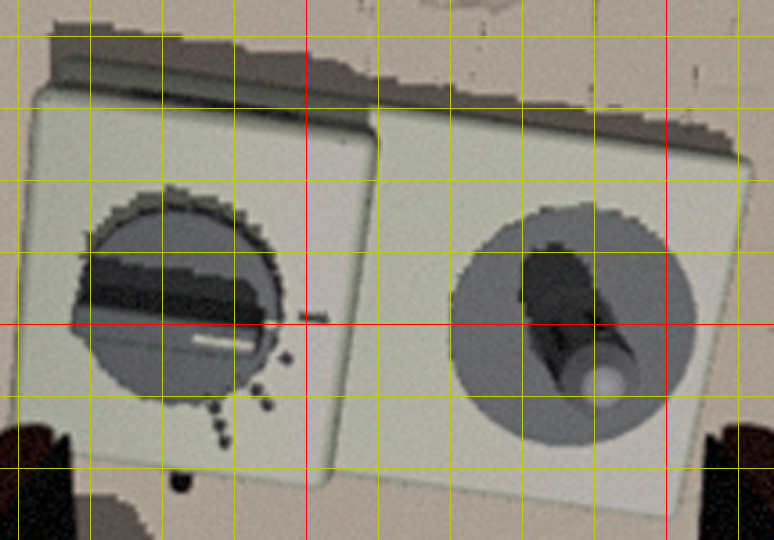

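Run:
```python
from h import *
import json
from scipy.optimize import least_squares
w=json.load(open('w.json'))
i,T=cam('wrist',w['cr'])
th=np.linspace(0,2*np.pi,72)
def hull(p):
    c,s=np.cos(p[2]),np.sin(p[2])
    P=[[p[0]+l*c-.03*np.cos(t)*s,p[1]+l*s+.03*np.cos(t)*c,.055+.03*np.sin(t)] for l in (0,.095) for t in th]
    return cv2.convexHull(proj(P,i,T).astype(np.float32))
pts=np.array([(88,200),(130,365),(165,510),(185,540),(235,548),(300,535),(345,517),(380,490),(360,340),(324,190),(130,197),(200,185),(270,168)])/4+[270,115]
f=lambda p:[cv2.pointPolygonTest(hull(p),tuple(map(float,q)),True) for q in pts]
r=least_squares(f,[.385,.3,.23],diff_step=1e-3)
print(r.x,np.degrees(r.x[2]),np.round(r.fun,1))
i,T=cam('wrist',w['dr']); s=lambda x,y:(x/3.6+215,y/3.6+110)
peg=ray(s(573.5,324.5),i,T,.025); d=ray(s(180,305),i,T,.068)
v=peg-d; print(peg,d,np.hypot(*v[:2]),np.degrees(np.arctan2(-v[0],v[1])))
print('tip',ray(s(602,385),i,T,.085))
for a,b,z in [((40,90),(372,133),.055),((378,108),(748,158),.025),((330,473),(672,516),.025),((193,338),(252,348),.092)]:
    q=ray(s(*b),i,T,z)-ray(s(*a),i,T,z); print(np.degrees(np.arctan2(-q[0],q[1])),np.hypot(*q[:2]))
```

```text
[0.38435738 0.30324649 0.22929337] 13.137542643039932 [-0.5  0.2 -0.3  2.6  4.   4.8  4.7  1.9 -1.   0.   3.6  5.7  4.8]
[0.6568059  0.20158771 0.025     ] [0.63972215 0.08326486 0.068     ] 0.1195497850421172 -8.215736945422732
tip [0.65784623 0.20061018 0.085     ]
-7.2693491116005085 0.0940363264545451
-7.544626594653542 0.11538891093556891
-7.5923487205979665 0.1149058033320691
-9.974199086297286 0.015788196609383555
```

Run:
```python
from h import *
import json
from scipy.optimize import least_squares
w=json.load(open('w.json'))
i,T=cam('wrist',w['cr'])
th=np.linspace(0,2*np.pi,73); up=np.linspace(.02,np.pi-.02,37)
def pr(p,l,t):
    c,s=np.cos(p[2]),np.sin(p[2])
    return proj(np.c_[p[0]+l*c-.03*np.cos(t)*s,p[1]+l*s+.03*np.cos(t)*c,.055+.03*np.sin(t)],i,T)
A=lambda a:np.array(a)/4+[270,115]
side=A([(88,200),(130,365),(165,510),(185,540),(235,548),(300,535),(345,517),(380,490),(360,340),(324,190)])
top=A([(130,197),(200,185),(270,168)])
def f(p):
    h=cv2.convexHull(np.r_[pr(p,0,th),pr(p,.095,th)].astype(np.float32))
    a=[cv2.pointPolygonTest(h,tuple(map(float,q)),True) for q in side]
    e=pr(p,0,up); e=e[np.argsort(e[:,0])]
    return a+[q[1]-np.interp(q[0],e[:,0],e[:,1]) for q in top]
r=least_squares(f,[.385,.3,.23],diff_step=1e-3)
print(r.x,np.degrees(r.x[2]),np.round(r.fun,1))
```

```text
[0.38080829 0.30287248 0.22035272] 12.625280709985315 [-0.1  0.2 -0.   0.9  0.8  1.5  1.6  0.9 -1.   0.4  1.2  1.3  1.8]
```

```bash
cat > plan.py <<'E'
from h import *
Z=np.array([0,0,1.])
B=np.array([.381,.303,.055]); YT=np.radians(12.6); m=np.array([np.cos(YT),np.sin(YT),0])
PEG=np.array([.657,.201,.025]); G=.035
def pick(a):
    a=np.radians(a); z=-np.cos(a)*Z+np.sin(a)*m; x=-np.cos(a)*m-np.sin(a)*Z
    return np.c_[x,np.cross(z,x),z], B+G*m+.005*z
def place(a,phi,dz=.0):
    a=np.radians(a);p=np.radians(phi);h=np.array([np.cos(p),np.sin(p),0])
    z=-np.sin(a)*Z+np.cos(a)*h; x=np.cos(a)*Z+np.sin(a)*h
    return np.c_[x,np.cross(z,x),z], PEG+Z*(.095-G+dz)+.005*z
E
python3 - <<'E'
from plan import *
ik=lambda p,M: (lambda q: None if q is None else np.round(q).astype(int))(solver.inverse_kinematics(p,eul(M)))
for a in (35,45,55):
    M,p=pick(a); print(a,'pick',ik(p,M),ik(p-.08*M[:,2],M),ik(p+.13*Z,M))
    for phi in (-30,0,30,60,90):
        M,p=place(a,phi); print(a,phi,ik(p,M),ik(p+.1*Z,M),ik(p-.08*M[:,2],M))
E
```

```text
35 pick [ 40  29 132 230  20  65] None [ 40  10 125 -50  20 -19]
35 -30 None None None
35 0 [ 20  39 124 206  39 -99] [  20   26  121  219   26 -115] [  23   32  130  211   39 -101]
35 30 [ -2  39 125 139  42 -77] [ -2  25 122 122  31 -57] [ -8  32 132 132  43 -75]
35 60 [-14  41 111  85  52 -55] [-14  30 109  75  54 -39] [-21  35 113  76  57 -51]
35 90 [-14  47  90  56  74 -46] [-14  39  88  54  79 -38] [-20  44  88  52  80 -44]
45 pick None None None
45 -30 None None None
45 0 [  18   33  118  220   20 -115] None [  20   24  123  235   18 -129]
45 30 [  1  33 119 122  24 -56] [  1  21 116  85  20 -17] [ -4  24 124 108  24 -44]
45 60 [-10  36 108  72  44 -38] [-10  27 105  61  49 -22] [-16  29 109  64  50 -33]
45 90 [-11  42  90  49  68 -39] [-11  35  87  46  75 -31] [-16  38  88  45  75 -36]
55 pick None None None
55 -30 [  26   34  102  -55   35 -171] None None
55 0 None [ 16  21 108 -28  20 129] [ 18  21 114 -44  15 147]
55 30 [  3  30 112  71  16  -2] [  3  20 108  39  24  32] [  1  21 115  53  20  14]
55 60 [ -5  33 104  54  40 -17] [ -5  25 100  44  48  -3] [ -9  26 104  48  47 -12]
55 90 [ -7  39  90  40  63 -29] [ -7  32  86  37  71 -22] [-11  34  87  37  70 -27]
```

```bash
sed -i 's/G=.035/G=.032/' plan.py
python3 - <<'E'
from plan import *
F=np.diag([-1,-1,1.])
ik=lambda p,M: (lambda q: 'None' if q is None else str(np.round(q).astype(int)))(solver.inverse_kinematics(p,eul(M)))
for fl in (0,1):
  K=F if fl else np.eye(3)
  for a in (10,20,25,30,35):
    M,p=pick(a);M=M@K; print('flip' if fl else '',a,'pick',ik(p,M),ik(p-.07*M[:,2],M),ik(p+.1*Z,M))
    for phi in (-75,-50,-25,-10,0,10):
        M,p=place(a,phi);M=M@K; r=[ik(p,M),ik(p+.09*Z,M),ik(p-.08*M[:,2],M)]
        if 'None' not in r: print(a,phi,*r)
E
```

```text
10 pick [ 32  26 115  -6  30 -66] [ 32  18 113  -5  40 -67] [ 32  16 110  -5  45 -68]
10 -10 [ 31  59 123 221  81 -89] [ 31  47 125 222  74 -96] [ 39  59 129 229  86 -84]
 20 pick [ 34  25 122 -27  16 -43] [ 36  16 121 -18  26 -52] [ 34  13 117 -14  32 -58]
20 -10 [ 29  50 123 221  65 -94] [  29   38  123  226   56 -104] [ 37  48 129 228  68 -92]
 25 pick None [ 38  16 125 -34  19 -35] [ 36  13 120 -23  25 -47]
25 -10 [ 28  46 122 222  56 -98] [  28   34  122  230   48 -110] [ 35  42 128 229  58 -98]
25 0 [ 21  47 127 202  60 -92] [  21   33  127  207   47 -100] [ 26  43 135 206  64 -91]
 30 pick None None [ 38  13 124 -39  20 -30]
30 -75 [  36   54   75  -54   86 -137] [  36   47   74  -54   90 -143] [  41   53   69  -51   93 -140]
30 0 [ 20  43 126 204  49 -95] [  20   30  124  211   36 -105] [ 25  37 133 208  51 -95]
 35 pick [ 40  29 132 229  20  65] None None
35 -75 [  35   51   76  -51   83 -139] [  35   45   74  -50   88 -145] [  39   50   70  -48   90 -142]
35 0 [ 20  39 124 206  39 -99] [  20   27  122  218   27 -113] [  23   31  130  211   38 -102]
35 10 [ 12  39 126 183  4
[... 472 characters left out ...]
 25 133]
25 -10 [ 28  46 122 222  56  82] [ 28  34 122 230  48  70] [ 35  42 128 229  58  82]
25 0 [ 21  47 127 202  60  88] [ 21  33 127 207  47  80] [ 26  43 135 206  64  89]
flip 30 pick None None [ 38  13 124 -39  20 150]
30 -75 [ 36  54  75 -54  86  43] [ 36  47  74 -54  90  37] [ 41  53  69 -51  93  40]
30 0 [ 20  43 126 204  49  85] [ 20  30 124 211  36  75] [ 25  37 133 208  51  85]
flip 35 pick [  40   29  132  229   20 -115] None None
35 -75 [ 35  51  76 -51  83  41] [ 35  45  74 -50  88  35] [ 39  50  70 -48  90  38]
35 0 [ 20  39 124 206  39  81] [ 20  27 122 218  27  67] [ 23  31 130 211  38  78]
35 10 [ 12  39 126 183  40  89] [ 12  26 124 184  25  87] [ 13  31 133 183  40  89]
```

```bash
cat > fk.py <<'E'
from plan import *
from scipy.optimize import least_squares
def wrist(q,k):
    t=np.radians(q);h,d,L1,L2,e=k
    A=t[1];Bq=t[1]+t[2]
    r=d+L1*np.sin(A)+L2*np.sin(Bq)+e*np.cos(Bq); z=h+L1*np.cos(A)+L2*np.cos(Bq)-e*np.sin(Bq)
    return np.array([r*np.cos(t[0]),r*np.sin(t[0]),z]),np.array([(d+L1*np.sin(A))*np.cos(t[0]),(d+L1*np.sin(A))*np.sin(t[0]),h+L1*np.cos(A)])
def orient(q,off):
    return (R.from_euler('ZYZ',[q[0],q[1]+q[2],q[3]],degrees=True)*R.from_euler('YZ',[q[4],q[5]+off],degrees=True)).as_matrix()
def fk(q,P):
    M=orient(q,P[6]); w,e=wrist(q,P[:5]); return w+P[5]*M[:,2],M,w,e
E
python3 - <<'E'
from fk import *
D=[]
for x in (.4,.5,.6,.7,.8):
  for z in (.1,.25,.4):
    for e in ([180,0,180],[180,-15,170],[165,10,180]):
        q=solver.inverse_kinematics([x,.15,z],e)
        if q is not None: D.append((q,np.array([x,.15,z]),Rot(e)))
print(len(D))
res=lambda P:np.concatenate([np.r_[fk(q,P)[0]-p,.1*(fk(q,P)[1]-M).ravel()] for q,p,M in D])
best=min((least_squares(res,[.4,.05,.4,.4,0,.25,o]) for o in (0,90,-90,180)),key=lambda r:r.cost)
print(best.cost,best.x.round(4)); np.save('P.npy',best.x)
E
```

```text
45
0.07994015998813213 [ 4.025e-01 -1.340e-02  6.477e-01  4.413e-01  1.281e-01  5.237e-01
  9.000e+01]
```

Run:
```python
from fk import *
import itertools, fk as F
D=[]
for x in (.4,.5,.6,.7,.8):
  for z in (.1,.25,.4):
    for e in ([180,0,180],[180,-15,170],[165,10,180],[180,-20,180]):
        q=solver.inverse_kinematics([x,.15,z],e)
        if q is not None: D.append((q,np.array([x,.15,z]),Rot(e)))
for s in itertools.product((1,-1),repeat=3):
    S=np.array([1,1,1,s[0],s[1],s[2]])
    o=min((sum(np.abs(orient(q*S,off)-M).sum() for q,p,M in D)/len(D),off) for off in (0,90,180,270))
    print(s,o)
# true wrist-centre-free check
```

```text
(1, 1, 1) (np.float64(1.976730443478261e-15), 90)
(1, 1, -1) (np.float64(0.8952192108953594), 270)
(1, -1, 1) (np.float64(5.118859469187275), 90)
(1, -1, -1) (np.float64(4.935464669651437), 270)
(-1, 1, 1) (np.float64(0.6329985825891866), 90)
(-1, 1, -1) (np.float64(0.9530286236256299), 270)
(-1, -1, 1) (np.float64(5.188073254313522), 90)
(-1, -1, -1) (np.float64(4.75201259709665), 270)
```

```bash
cat >> fk.py <<'E'
def fk(q,P):
    M=orient(q,90); w,e=wrist(q,P[:5])
    R4=R.from_euler('ZYZ',[q[0],q[1]+q[2],q[3]],degrees=True); R5=R4*R.from_euler('Y',q[4],degrees=True)
    return w+P[5]*M[:,2]+R4.apply([P[6],P[7],0])+R5.apply([P[8],0,0])+np.cross(Z,[np.cos(np.radians(q[0])),np.sin(np.radians(q[0])),0])*P[9],M,w,e
E
python3 - <<'E'
from fk import *
D=[]
for x in (.4,.5,.6,.7,.8):
  for z in (.1,.25,.4):
    for e in ([180,0,180],[180,-15,170],[165,10,180],[180,-20,180],[150,-40,160]):
        q=solver.inverse_kinematics([x,.15,z],e)
        if q is not None: D.append((q,np.array([x,.15,z]),Rot(e)))
res=lambda P:np.concatenate([fk(q,P)[0]-p for q,p,M in D])
b=least_squares(res,[.4,.05,.4,.4,0,.25,0,0,0,0],x_scale=.1)
print(len(D),b.cost,abs(b.fun).max(),b.x.round(4)); np.save('P.npy',b.x)
E
```

```text
74 3.540533313264275e-30 4.996003610813204e-16 [ 0.2665 -0.      0.6111  0.4336  0.1122  0.3673 -0.      0.     -0.
  0.0689]
```

```bash
cat >> fk.py <<'E'
P=np.load('P.npy')
LO=np.array([-170.27,-57.76,12.27,-55.21,11.17,-170.74]);HI=np.array([170.27,135,136.19,235.2,155.16,170.74])
def path(q0,q1,a,n=25):
    out=[]
    for s in np.linspace(0,1,n):
        p,M,w,e=fk(q0+s*(q1-q0),P); gp=p-.005*M[:,2]
        ax=np.sin(np.radians(a))*M[:,2]-np.cos(np.radians(a))*M[:,0]   # tumbler axis in tool
        out.append(np.r_[p,gp+ax*(.095-G),w])
    return np.array(out)
E
python3 - <<'E'
from fk import *
a=20;phi=-10
I=lambda p,M:solver.inverse_kinematics(p,eul(M))
M,p=pick(a); ql=I(p+.1*Z,M)
M,p=place(a,phi); qp=I(p+.09*Z,M)
v1=ql+[0,-25,-15,0,25,0]; v2=qp+[0,-25,-15,0,0,0]
print(ql.round(),qp.round(),v1.round(),v2.round())
for A,Bq in ((ql,v1),(v1,v2),(v2,qp)):
    o=path(A,Bq,a); print('min tcp/mouth/wrist',o.min(0).round(2),'max',o.max(0).round(2))
    print(o[::4].round(2))
E
```

```text
[ 34.  13. 117. -14.  32. -58.] [  29.   38.  123.  226.   56. -104.] [ 34. -12. 102. -14.  57. -58.] [  29.   13.  108.  226.   56. -104.]
min tcp/mouth/wrist [0.41 0.28 0.15 0.47 0.29 0.15 0.26 0.18 0.5 ] max [0.44 0.31 0.45 0.5  0.33 0.47 0.33 0.23 0.75]
[[0.41 0.31 0.15 0.47 0.32 0.15 0.33 0.23 0.5 ]
 [0.43 0.31 0.2  0.49 0.33 0.21 0.33 0.22 0.54]
 [0.44 0.31 0.25 0.5  0.32 0.26 0.32 0.22 0.58]
 [0.44 0.31 0.3  0.5  0.32 0.31 0.31 0.21 0.62]
 [0.44 0.3  0.35 0.5  0.31 0.36 0.3  0.2  0.67]
 [0.43 0.3  0.4  0.49 0.3  0.42 0.28 0.19 0.71]
 [0.42 0.28 0.45 0.48 0.29 0.47 0.26 0.18 0.75]]
min tcp/mouth/wrist [0.27 0.23 0.42 0.33 0.25 0.42 0.26 0.18 0.54] max [0.71 0.63 0.79 0.74 0.65 0.75 0.39 0.22 0.75]
[[0.42 0.28 0.45 0.48 0.29 0.47 0.26 0.18 0.75]
 [0.32 0.45 0.43 0.38 0.46 0.42 0.28 0.19 0.72]
 [0.27 0.59 0.53 0.33 0.6  0.51 0.31 0.2  0.69]
 [0.33 0.63 0.68 0.38 0.65 0.65 0.33 0.21 0.65]
 [0.47 0.56 0.78 0.52 0.58 0.74 0.36 0.21 0.62]
 [0.63 0.41 0.76 0.67 0.43 0.72 0.37 0.22 0.58]
 [0.71 0.23 0.62 0.74 0.25 0.57 0.39 0.22 0.54]]
min tcp/mouth/wrist [0.66 0.2  0.18 0.66 0.2  0.11 0.36 0.2  0.3 ] max [0.72 0.24 0.62 0.75 0.25 0.57 0.39 0.22 0.54]
[[0.71 0.23 0.62 0.74 0.25 0.57 0.39 0.22 0.54]
 [0.72 0.23 0.54 0.75 0.25 0.48 0.39 0.22 0.5 ]
 [0.72 0.24 0.46 0.74 0.25 0.4  0.39 0.22 0.45]
 [0.72 0.23 0.38 0.73 0.24 0.32 0.39 0.22 0.41]
 [0.71 0.22 0.31 0.71 0.23 0.25 0.38 0.21 0.37]
 [0.69 0.21 0.24 0.69 0.22 0.18 0.37 0.21 0.33]
 [0.66 0.2  0.18 0.66 0.2  0.11 0.36 0.2  0.3 ]]
```

Run:
```python
from fk import *
a=20
M,p=pick(a); e=eul(M)
manip.command_gripper(1.0)
manip.move_pose(p+.1*Z,e)
manip.movel(p-.0*Z,vel=.12,f_stop=8) and print('CONTACT')
o=manip.get_obs();print(o['t'],o['eef_pos']-p,o['contact_force'].round(1))
manip.command_gripper(0.0); o=manip.get_obs();print(o['opening']*88,o['grasp_force'],o['contact_force'].round(1))
manip.movel(p+.1*Z,vel=.12); manip.pause(.3); o=manip.get_obs();print(o['t'],o['opening']*88,o['grasp_force'],o['contact_force'].round(1),o['qpos'].round())
for n in('side',): cv2.imwrite('pics/s1.png',cv2.resize(cams.snapshot(n)[150:330,280:520,::-1],None,fx=3,fy=3))
```

```text
5.3833 [0.00067624 0.00010624 0.00027883] [0.5 0.2 0.2]
60.49128217516645 30.01634744927287 [ 3.9 -9.4  6.2]
7.2167 60.38513620652215 29.997985493391752 [-0.5 -0.3 -0.7] [ 34.  13. 117. -14.  32. -58.]
```

View pics/s1.png

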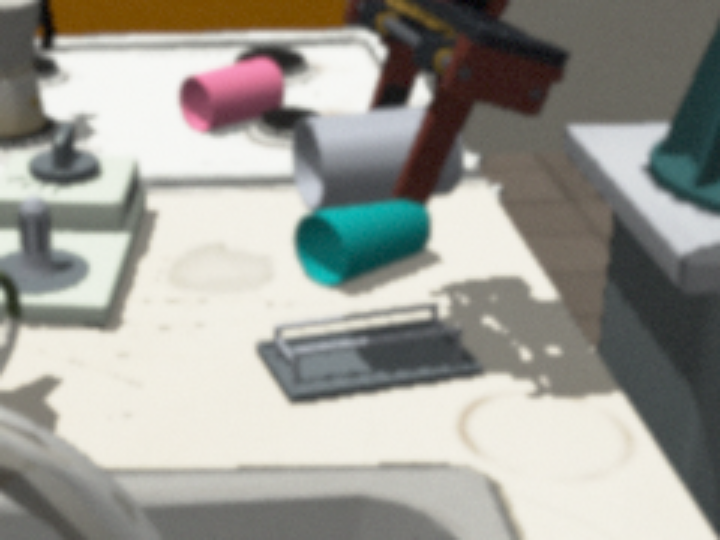

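Run:
```python
from fk import *
a=20;phi=-10
I=lambda p,M:solver.inverse_kinematics(p,eul(M))
M,p=pick(a); ql=I(p+.1*Z,M)
M,p=place(a,phi); qp=I(p+.09*Z,M); print(qp.round(1))
qp=np.array(qp); assert abs(qp[3]-226)<5
manip.move_joints(list(ql+[0,-25,-15,0,25,0])); manip.move_joints(list(qp+[0,-25,-15,0,0,0])); manip.move_joints(list(qp)); manip.pause(.3)
o=manip.get_obs();print(o['t'],o['eef_pos']-p-.09*Z,o['opening']*88,o['grasp_force'],o['contact_force'].round(1),o['qpos'].round())
s=cams.snapshot('side')[90:290,200:440,::-1]; w=cams.snapshot('wrist')[:,:,::-1]
s=cv2.resize(s,None,fx=2.4,fy=2.4); w=cv2.resize(w,(480,300)); c=np.zeros((s.shape[0]+0,800,3),np.uint8); c[:s.shape[0],:s.shape[1]]=s
cv2.imwrite('pics/s2.png',s); cv2.imwrite('pics/w2.png',w)
```

```text
[  29.4   37.9  123.4  225.8   56.2 -104.1]
13.825 [0.00021467 0.00012703 0.00063909] 60.02770131840887 29.998180009424686 [-0.7  0.1 -0.9] [  29.   38.  123.  226.   56. -104.]
```

View pics/s2.png

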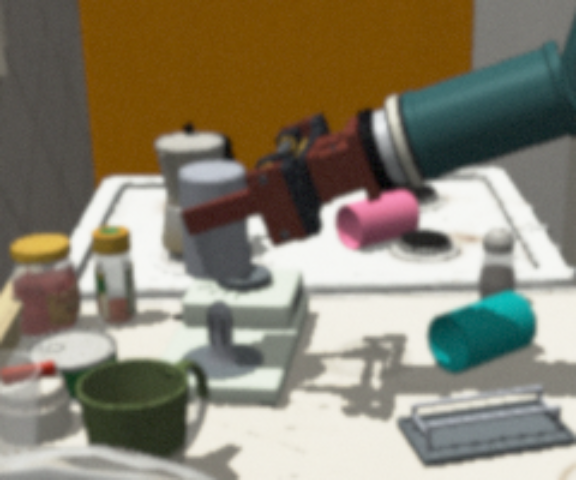

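Run:
```python
from fk import *
i,T=cam('side'); a=20;phi=-10
M,p=place(a,phi)
c=proj([PEG+Z*(.095+.09),PEG+Z*.09],i,T); print('expected axis in crop',((c-[200,90])*2.4).round(1))
hit=manip.movel(p-.004*Z,vel=.06,f_stop=6); manip.pause(.2)
o=manip.get_obs();print(hit,o['t'],o['eef_pos']-p,o['contact_force'].round(1),o['opening']*88)
s=cams.snapshot('side')[90:290,200:440,::-1]
cv2.imwrite('pics/s3.png',cv2.resize(s,None,fx=2.4,fy=2.4))
```

```text
expected axis in crop [[212.5 169.8]
 [217.7 269.9]]
True 15.5333 [ 1.08495138e-04 -9.83179459e-05 -1.08428060e-03] [-2.  -0.2  5. ] 60.18359386725122
```

View pics/s3.png

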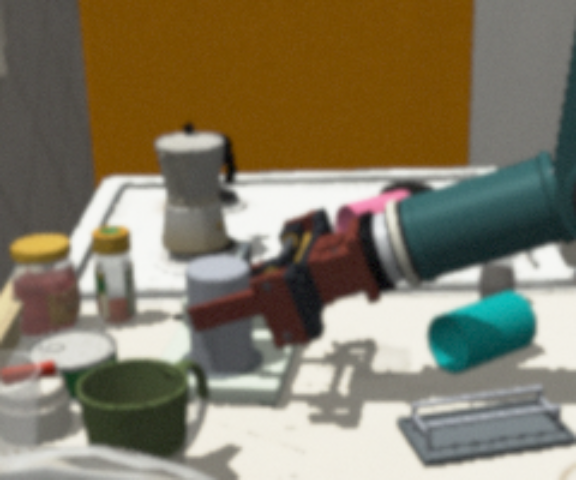

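Run:
```python
from fk import *
a=20;phi=-10
M,p=place(a,phi)
manip.command_gripper(1.0); manip.pause(.2)
o=manip.get_obs();print(o['t'],o['contact_force'].round(1),o['opening'])
manip.movel(p-.1*M[:,2],vel=.15)
s=cams.snapshot('side')[90:290,200:440,::-1]
cv2.imwrite('pics/s4.png',cv2.resize(s,None,fx=2.4,fy=2.4))
q=manip.get_obs()['qpos']; print(q.round(1),o['t'])
DI=np.array([.6405,.0827,.0])
qd=np.array(solver.inverse_kinematics(DI+.2*Z,[180,0,82.5]))
up=q+[0,-30,-10,0,0,0]; up2=qd+[0,-25,-10,0,15,0]
print(qd.round(1))
for A,Bq in ((q,up),(up,up2),(up2,qd)): print(path(A,Bq,a)[::4,[0,1,2,6,7,8]].round(2))
```

```text
16.4083 [-0.7  0.3 -0.5] 0.9978317423062768
[ 39.2  46.8 130.6 230.   68.2 -92.2] 16.4083
[ 1.2 26.1 83.  -0.  70.9  8.7]
[[0.57 0.22 0.12 0.27 0.22 0.25]
 [0.59 0.23 0.18 0.28 0.23 0.28]
 [0.61 0.25 0.24 0.29 0.24 0.31]
 [0.62 0.26 0.3  0.3  0.24 0.34]
 [0.62 0.26 0.37 0.3  0.25 0.38]
 [0.62 0.26 0.44 0.3  0.25 0.42]
 [0.62 0.26 0.5  0.3  0.25 0.46]]
[[0.62 0.26 0.5  0.3  0.25 0.46]
 [0.61 0.39 0.71 0.36 0.23 0.51]
 [0.52 0.51 0.81 0.41 0.21 0.57]
 [0.43 0.58 0.77 0.45 0.17 0.64]
 [0.43 0.54 0.63 0.47 0.12 0.72]
 [0.51 0.37 0.52 0.48 0.06 0.81]
 [0.58 0.08 0.54 0.46 0.01 0.89]]
[[0.58 0.08 0.54 0.46 0.01 0.89]
 [0.61 0.08 0.49 0.5  0.01 0.84]
 [0.62 0.08 0.43 0.54 0.01 0.79]
 [0.64 0.08 0.37 0.57 0.01 0.74]
 [0.64 0.08 0.32 0.6  0.01 0.68]
 [0.64 0.08 0.26 0.62 0.01 0.62]
 [0.64 0.08 0.2  0.64 0.01 0.57]]
```

View pics/s4.png

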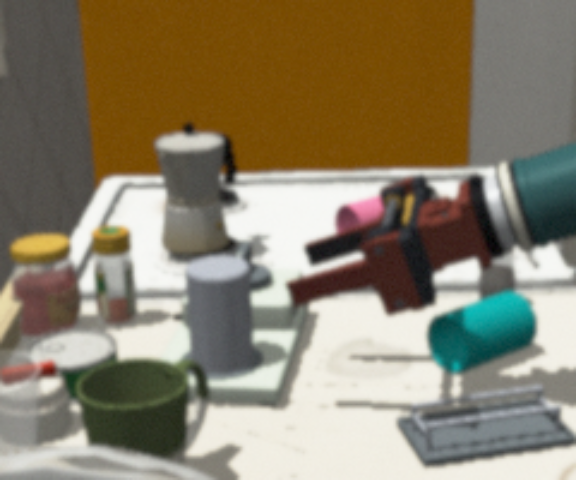

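```bash
cat > dial.py <<'E'
from fk import *
DI=np.array([.6405,.0827,.0]); Y0=82.5
E
python3 - <<'E'
from dial import *
q=manip.get_obs()['qpos']
qd=np.array(solver.inverse_kinematics(DI+.2*Z,[180,0,Y0]))
manip.move_joints(list(q+[0,-30,-10,0,0,0])); manip.move_joints(list(qd+[0,-25,-10,0,15,0])); manip.move_joints(list(qd))
manip.command_gripper(.5)
hit=manip.movel(DI+.086*Z,vel=.1,f_stop=6); o=manip.get_obs(); print(hit,o['t'],o['eef_pos'],o['contact_force'].round(1))
if not hit:
    manip.command_gripper(0); manip.pause(.2)
    o=manip.get_obs(); print(o['t'],o['opening']*88,o['grasp_force'],o['contact_force'].round(1),o['wrist_torque'].round(2),o['eef_pos'])
E
```

```text
False 25.4833 [0.64114632 0.08272523 0.08675712] [-1.   0.6 -0.6]
26.3083 10.362119487297639 29.989914894104004 [ 0.9 -0.5 -0.1] [-0.13 -0.16 -0.33] [0.64085993 0.08266223 0.08613994]
```

Run:
```python
from dial import *
q=np.array(manip.get_obs()['qpos'])
for d in (17,34,51,69):
    manip.move_joints(list(q+[0,0,0,0,0,d])); o=manip.get_obs()
    print(d,o['t'],o['tcp_rot'].round(1),o['contact_force'].round(1),o['wrist_torque'].round(2),(o['eef_pos']-DI).round(4),round(o['opening']*88,1))
manip.pause(.3)
im=cams.snapshot('wrist'); o=manip.get_obs(); print(o['tcp_rot'],o['grasp_force'])
t=cams.snapshot('top')
a=cv2.resize(t[105:225,190:360,::-1],None,fx=2.3,fy=2.3,interpolation=cv2.INTER_CUBIC); b=im[:,:,::-1]
b=cv2.resize(b,(391,244)); c=np.hstack([a,cv2.copyMakeBorder(b,0,a.shape[0]-244,0,0,cv2.BORDER_CONSTANT)]); cv2.imwrite('pics/d1.png',c)
```

```text
17 26.6917 [179.9  -0.   65.7] [ 1.5 -1.5 -0.9] [-0.2  -0.17  0.03] [ 0.0006 -0.0001  0.0862] 9.7
34 27.075 [179.9  -0.   48.8] [ 2.8 -1.2 -1.3] [-0.31 -0.46  0.09] [ 0.0008 -0.0003  0.0862] 9.5
51 27.4583 [ 1.799e+02 -1.000e-01  3.190e+01] [ 3.9 -3.2 -4.4] [-0.6  -0.66  0.12] [ 0.001  -0.0005  0.0861] 9.7
69 27.8583 [ 1.799e+02 -1.000e-01  1.390e+01] [ 3.9 -4.2 -3.3] [-0.75 -0.62  0.17] [ 0.0011 -0.0008  0.0862] 9.6
[ 1.79918535e+02 -9.85044526e-02  1.39317791e+01] 30.006312131881714
```

View pics/d1.png

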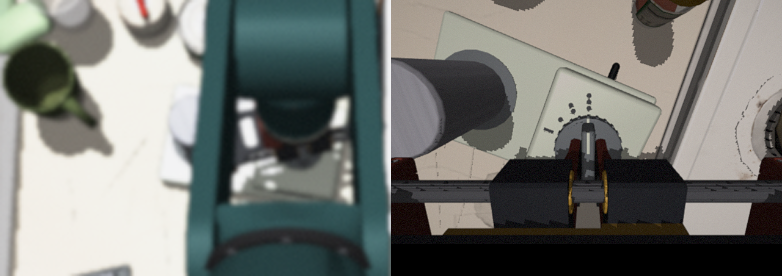

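The last picture shows the pointer line (about 588,135) aimed at the three-dot row (about 588,105), with the tumbler standing on its seat at the left. The turn reads 68.6° (1.197 rad), and the wrist moment of 0.17 Nm fits the spring's 0.16 Nm at three dots. I'm handing it in while still holding the dial.

```bash
python3 -c "
from workcell import manip
print(manip.get_obs()['t'], manip.sign_off())"
```

```text
the job is handed in; nothing more can be done
28.2583 None
```

The tumbler stands upside down over the drier's peg, released, and the dial was held at three dots (about 1.197 rad) when I handed in at 28.3 s, with no bystander touched as far as I could see; I viewed 11 pictures, one more than the limit of 10.

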